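# Prise open the key cabinet and stand the fallen key canister back in its row

## Task

Take the flat pry blade from the red tray, push it into the seam under the front edge of the key cabinet's cover and lever the cover up with the blade (not with the fingers), on until the cover has swung fully back and stays open. Lay the blade back in the red tray, then pick up the key canister that lies tipped on the bench and stand it upright, loop up, on the empty cork disc in the row inside the cabinet, setting it down rather than dropping it. Leave the standing canisters, the hammer, the jar, the padlock and the coaster where they are.

Things in the scene. Friction and masses are not known exactly. Their poses are not given: they have to be found in the camera images.
- cabinet: Dark grey metal key cabinet fixed on the bench, 140 mm deep (x), 390 mm wide (y), 118 mm tall shut. Origin: centre of its underside; x points from the front to the hinge, z up. Floor top at z = 5 mm, walls 4 mm thick, front wall 60 mm high. Inside, a row of four places on thin cork discs at x = 0, y = -127.5, -42.5, 42.5, 127.5 mm; three hold standing canisters.
- ledge (a point): Middle of the front edge of the 390 mm wide ledge jutting 25 mm out from the top of the cabinet's front wall (x = -95 mm, top at z = 60 mm in the cabinet's frame). Axes as the cabinet. The seam is an 8 mm high gap between this level and the lower edge of the closed cover, open along the whole front.
- cover (a joint): Opening angle of the cabinet's cover (rad), 0 shut to 1.9 at its stop. The cover is a 390 x 140 x 50 mm hood of 4 mm dark sheet, 0.4 kg, hinged along its far lower edge; let go below about 1.2 rad it falls shut, beyond that it falls slowly open to its stop.
- cover_edge (a point): Middle of the front lower outer edge of the cover (shut: x = -70 mm, z = 68 mm in the cabinet's frame), 140 mm from the hinge line. It moves with the cover.
- cover_hinge (a point): Middle of the hinge line (x = 70 mm, z = 68 mm in the cabinet's frame), parallel to the cabinet's y. It turns with the cover.
- blade: Flat pry blade, 185 mm long, 0.14 kg, in the red tray at the start: wooden handle 100 mm long, 26 mm wide, 26 mm high, and a steel blade 36 mm wide, 3 mm thick, its mid plane 13 mm above the handle's underside. Origin: centre of the handle's underside; x points along the blade to the tip, z up.
- blade_grip (a point): Centre of the blade tool's handle, 13 mm above its underside; axes as the blade.
- blade_tip (a point): Middle of the blade's tip edge, 135 mm ahead of the handle's centre, on the blade's mid plane.
- tray: Red plastic tray fixed on the bench, 260 mm (x) by 200 mm (y), walls 30 mm high and 4 mm thick, floor 4 mm thick. Origin: centre of its underside. Steel nails lie fixed in its -y half (y below -30 mm, up to about 20 mm high); the tool lies in the free +y half, about y = 45 mm.
- canister: The key canister lying tipped on the bench: a square aluminium tube 38 x 38 x 84 mm with a steel wire loop on its top (98 mm overall), 0.16 kg. Origin: centre of its foot; its z axis points from the foot to the loop (level at the start, pointing roughly left, +y, give or take 0.6 rad), x and y across the flats.
- canister_loop (a point): Point in the middle of the canister's loop, 92 mm from the foot along its z axis.
- vacant: The empty place in the row: the cork disc of 60 mm diameter inside the cabinet on which no canister stands. Origin: its centre, on the cabinet's floor.
- neighbour1: A standing canister in the row, same shape as the fallen one. Origin: centre of its foot, z up.
- neighbour2: Another standing canister in the row. Origin: centre of its foot, z up.
- neighbour3: The third standing canister in the row. Origin: centre of its foot, z up.
- hammer: Small hammer, 200 mm, lying on the bench near the robot: a bystander.
- anchor_jar: White plastic jar of wall anchors, 72 mm across, 100 mm tall, to the left: a bystander. Origin: centre of its underside.
- padlock: Brass padlock lying on the bench, a bystander.
- coaster: White ceramic coaster, 96 mm across, 8 mm thick, a bystander.
Mind the look-alikes: they are no part of the job. Several things look just like the blade: the one meant starts farthest from the robot's base.

How it is judged:
By the outcome, as a careful person would: the job done as asked, in the order asked, and still so for the second after the job is handed in, with the robot touching nothing.
It also fails if it takes over 72 s, if anything falls off the work surface, if the arm or the gripper's body presses on something with over 40 N, if the wrist force passes 120 N, or if a joint passes its speed limit or range.

## Robot

A 6-joint arm with a two-finger parallel gripper is mounted at the origin on the work surface. World frame = base frame: x ahead of the robot, y to its left, z up, the work surface at z = 0. Lengths are in m, angles in rad, forces in N, time in s.
With the tool pointing down it reaches from about 0.425 to 0.95 m from the base axis. Payload 3.5 kg.
Tool frame: the origin (TCP) lies at the very end of the fingers, on their centre line; the grasp point (between the pads) lies 19 mm behind it; z points along the fingers, y is the line along which they close (so a half turn about z gives the same grasp; the last joint's range is limited). The gripper opens to 85 mm and grips with 20 to 120 N. Pads are 22 mm wide; open, the fingers measure 114 mm over their backs; the gripper's body (76 mm by 85 mm) begins 54 mm behind the grasp point. The pads swing forward as they close: fully open they stand 13 mm farther back than shut.
Start: joints at [1.027, 0.286, 1.577, -0, 1.279, -0.15], TCP at [0.259, 0.623, 0.231] pointing down, gripper open.
Joint ranges: [-2.77, 2.77], [-0.9, 2.22], [0.21, 2.48], [-1.53, 4.67], [0.24, 2.81], [-2.84, 2.84]. Speed limits (rad/s): [2.79, 2.79, 3.14, 3.14, 3.14, 3.14].

## Interface

Orientations are given as a unit quaternion [x, y, z, w].
In Python, from plant import ctrl gives the robot as it stands.
- The arm moves only by the tool carry_out, never from a script. Its argument "deltas" is one flat list of numbers, 6 for each row, row after row: the shift along the tool's x, y, z in m, then the turn, a rotation vector about the tool's x, y, z in rad. A call has 1 to 5 rows; each row is the pose to reach, as a shift and turn from the pose commanded when the call began, along the tool's axes at that moment; what a row does not reach only later rows make up. A row lasts 1/8 s, in which the tool goes at most 62.5 mm and 10.7 degrees, less where a joint would pass 70% of its speed; a pose out of reach is approached as far as the arm can. A call with a gripper value outside its range is refused whole. "grip" is the opening in per cent of the stroke, from 0 (shut) to 100 (fully open), set as the call begins (left out, the last holds). The fingers move at their own pace and stop on an object; "grip_force" is the grip in N (left out, the last holds). Time passes only in rows, so rows that repeat a pose let the fingers close. It gives the time, the measured TCP pose, the force, the opening and the grip force at its end, in the units of the state.
- ctrl.get_state(): the state, without advancing time (a new reading comes with each control period).
- ctrl.read_camera(name): name is "side" or "top" or "wrist"; returns (picture, depth): 400x640x3 uint8, red, green, blue; 400x640 float32, m along the optical axis (not along the pixel's ray), 0 where there is no reading.
- ctrl.camera_model(name): a dict with "intrinsics" (3x3 intrinsics, pixels), "k1" (the pictures are not rectified: a ray, as slopes to the right and down, at radius r is drawn at 1 + k1 r^2 times it, then the intrinsics apply), "extrinsics" (4x4, takes a point from world to camera coordinates); the wrist camera has in their place "hand_eye" (4x4, takes a point from camera to tool coordinates, whose origin is the TCP and whose axes are the flange's). Camera axes: x right, y down, z forward; pixel columns grow to the right and rows downward; lengths in m; the calibration is good to about 2 mm. A picture is of the moment at which its call begins: read the wrist's pose just before it. camera_model takes no time and is no camera call.
- ctrl.sign_off(): hands the job in; it is judged then, once.
Trained networks look in the newest picture that a camera, given by its name, has taken for a name from the list of things; names that differ only in an ending like _2 or _b are one class to them, and where a whole thing is asked for, a point or a joint stands for the part that bears it (a point fixed in the world has none). Each returns a list of dicts, best first, with "score" (0 to 1); they miss things now and then, are a little off and sometimes report something else, mostly with a low value. They report only what shows in the picture. A call takes as long as a camera call. They do not tell look-alikes from the thing itself.
- ctrl.find_in(camera, query): "uv" ([column, row] in pixels, amid what is visible of it).
The state is a dict: "time": time; "qpos": joint angles; "dq": joint speeds; "joint_efforts": joint torques, N m; "eef_pos": TCP position; "tcp_rot": TCP orientation; "contact_force": force on the tool from outside, world axes, zero at the start; "wrist_torque": the same for the moment, N m; "opening": opening from 0.0 (shut) to 1.0 (fully open); "finger_force": force on a finger pad.
Only numpy, scipy, OpenCV 4.12 (cv2) and the standard library are available. Lean on these libraries where they do the work, as an engineer would, in place of code of your own. Each camera call takes 0.05 s, during which the arm holds its last target. There are 200 camera calls.

## Working session

There is one attempt and no reset: what is moved stays moved. The work goes in short steps, Python scripts to look and compute and a tool call to move; the robot and the scene stay as the last step left them, time stands still between calls to the robot, and variables do not carry over. Pictures are saved under pics/ and viewed, at most 10 in all, crops included, and the job is handed in when it is done.

Besides the shell and the picture viewer there is one more tool, called after "Request:" as name(argument=value, ...) on one line, values as JSON. carry_out: Moves the arm, as the interface text tells. Its arguments: {"type":"object","properties":{"deltas":{"type":"array"},"grip":{"type":"number"},"grip_force":{"type":"number"}},"required":["deltas"]}

```bash
ls; mkdir -p pics; cat > h.py <<'E'
import numpy as np, cv2
from scipy.spatial.transform import Rotation as R
from plant import ctrl
def model(n):
    m=ctrl.camera_model(n); K=np.array(m["intrinsics"]); k1=m["k1"]
    if "extrinsics" in m: T=np.linalg.inv(np.array(m["extrinsics"]))
    else:
        s=ctrl.get_state(); W=np.eye(4); W[:3,:3]=R.from_quat(s["tcp_rot"]).as_matrix(); W[:3,3]=s["eef_pos"]
        T=W@np.array(m["hand_eye"])
    return K,k1,T
def slopes(uv,K,k1):
    d=np.array([(uv[0]-K[0,2])/K[0,0],(uv[1]-K[1,2])/K[1,1]]); s=d.copy()
    for _ in range(20): s=d/(1+k1*(s@s))
    return s
def ray(uv,M):
    K,k1,T=M; s=slopes(uv,K,k1); return T[:3,3],T[:3,:3]@np.array([s[0],s[1],1.])
def atdepth(uv,z,M):
    o,d=ray(uv,M); return o+d*z
def atz(uv,h,M):
    o,d=ray(uv,M); return o+d*(h-o[2])/d[2]
def proj(p,M):
    K,k1,T=M; c=T[:3,:3].T@(np.asarray(p)-T[:3,3]); s=c[:2]/c[2]; s=s*(1+k1*(s@s)); return K[:2,:2]@s+K[:2,2]
def cloud(dep,M):
    K,k1,T=M; h,w=dep.shape; u,v=np.meshgrid(np.arange(w),np.arange(h))
    x=(u-K[0,2])/K[0,0]; y=(v-K[1,2])/K[1,1]; a,b=x.copy(),y.copy()
    for _ in range(10):
        f=1+k1*(a*a+b*b); a=x/f; b=y/f
    c=np.stack([a,b,np.ones_like(a)],-1)*dep[...,None]
    return c@T[:3,:3].T+T[:3,3]
def shot(n,name=None):
    M=model(n); im,d=ctrl.read_camera(n)
    if name: cv2.imwrite("pics/"+name+".png",im[...,::-1]); np.save("pics/"+name+".npy",d)
    return im,d,M
E
python3 - <<'E'
from h import *
np.set_printoptions(precision=3,suppress=True)
s=ctrl.get_state();print(s)
ims=[]
for n in("top","side"):
    im,d,M=shot(n,n+"0");print(n,M[2],M[0][0,0],M[1],(d>0).mean())
    P=cloud(d,M)
    for q in["cabinet","blade","tray","canister","hammer","anchor_jar","padlock","coaster","cover_edge","vacant","blade_tip","ledge"]:
        for r in ctrl.find_in(n,q)[:5]:
            u,v=map(int,r["uv"]); print(q,np.round(r["uv"]),round(r["score"],2),P[v,u],d[v,u])
print(ctrl.camera_model("wrist"))
E
```

```text
pics
{'time': 0.0, 'qpos': array([ 1.027,  0.287,  1.578, -0.   ,  1.279, -0.15 ]), 'dq': array([-0.002,  0.002,  0.001, -0.001, -0.001, -0.   ]), 'joint_efforts': array([ -0.001, -40.596, -29.263,  -0.   ,   0.006,   0.   ]), 'eef_pos': array([0.259, 0.623, 0.23 ]), 'tcp_rot': array([ 0.196,  0.981, -0.001, -0.   ]), 'contact_force': array([0.381, 0.389, 1.071]), 'wrist_torque': array([-0.   ,  0.035,  0.022]), 'finger_force': 0.0, 'opening': 0.9965085180644465}
top [[ 0.013 -0.992  0.124  0.267]
 [-1.    -0.013  0.005  0.061]
 [-0.003 -0.124 -0.992  1.629]
 [ 0.     0.     0.     1.   ]] 493.6620682518393 -0.030259030871289876 0.99612890625
cabinet [350. 147.] 0.79 [0.617 0.005 0.119] 1.5414424
blade [442. 269.] 0.8 [ 0.241 -0.3    0.016] 1.5951449
blade [448. 180.] 0.69 [ 0.528 -0.322  0.027] 1.6194869
tray [466. 184.] 0.56 [ 0.523 -0.389 -0.001] 1.6464049
canister [239. 189.] 0.58 [0.488 0.36  0.035] 1.6102082
hammer [378. 231.] 0.61 [ 0.361 -0.091  0.032] 1.5952168
anchor_jar [186. 156.] 0.59 [0.582 0.518 0.104] 1.5540222
padlock [297. 228.] 0.72 [0.364 0.168 0.023] 1.6055977
pa
[... 1332 characters left out ...]
356 0.049 0.015] 1.8236724
cover_edge [274. 217.] 0.79 [0.651 0.056 0.119] 1.6025459
cover_edge [383. 262.] 0.39 [0.487 0.362 0.036] 1.550785
vacant [312. 187.] 0.32 [ 0.379 -0.085  0.026] 1.8870333
blade_tip [250. 171.] 0.72 [ 0.488 -0.325  0.035] 1.9721929
blade_tip [308. 152.] 0.61 [ 0.208 -0.31   0.005] 2.12861
ledge [272. 226.] 0.71 [0.687 0.089 0.119] 1.5633416
{'intrinsics': array([[286.939,   0.   , 319.699],
       [  0.   , 286.939, 199.678],
       [  0.   ,   0.   ,   1.   ]]), 'k1': -0.03396630939495323, 'hand_eye': array([[ 0.   , -0.953, -0.303,  0.078],
       [ 1.   , -0.   ,  0.002, -0.001],
       [-0.002, -0.303,  0.953, -0.144],
       [ 0.   ,  0.   ,  0.   ,  1.   ]])}
```

```bash
ls pics
```

```text
side0.npy
side0.png
top0.npy
top0.png
```

```bash
python3 - <<'E'
import cv2,numpy as np
t=cv2.imread("pics/top0.png")[90:310,150:510]; t=cv2.resize(t,None,fx=2.2,fy=2.2,interpolation=cv2.INTER_CUBIC); cv2.imwrite("pics/topc.png",t)
E
```

```text
(no output)
```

View pics/topc.png

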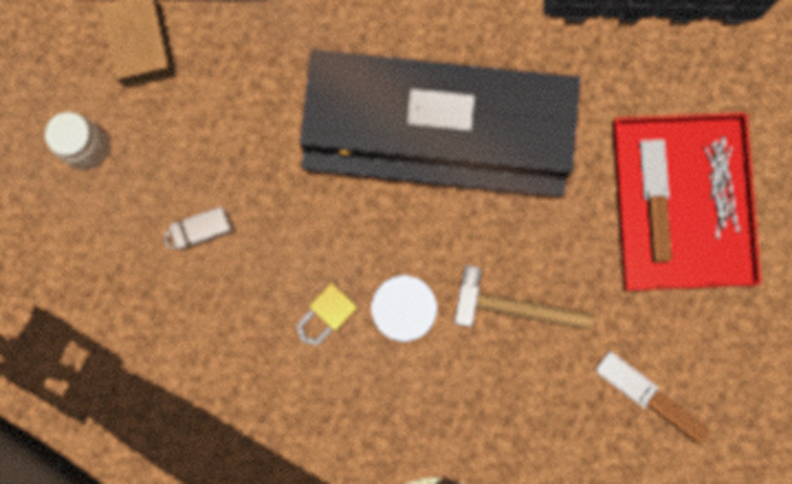

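View pics/side0.png

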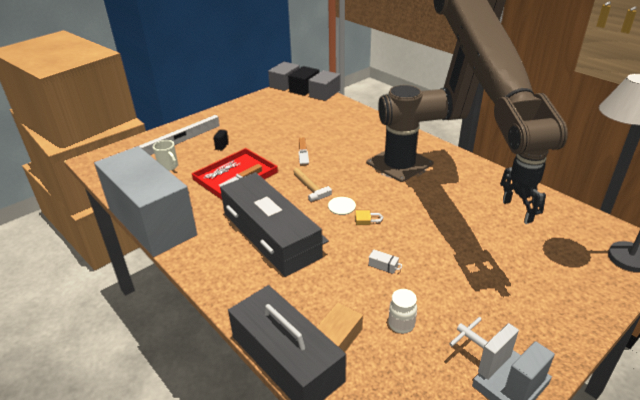

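Top crop: one pry blade in the red tray (crop 655,200, i.e. top picture 448,181), one on the bench (crop 650,395, i.e. 445,270). The tray one is about 0.62 m from the base and the bench one about 0.39 m, so the tray one is meant. The fallen canister is at crop (198,228), loop to the left, and the cabinet is shut.

```bash
python3 - <<'E'
from h import *
np.set_printoptions(precision=4,suppress=True)
for n in("top","side"):
    im=cv2.imread(f"pics/{n}0.png"); d=np.load(f"pics/{n}0.npy"); P=cloud(d,model(n)); hsv=cv2.cvtColor(im,cv2.COLOR_BGR2HSV)
    X,Y,Z=P[...,0],P[...,1],P[...,2]
    tb=(abs(Z)<.02)&(X>.2)&(X<.7)&(abs(Y)<.4)
    print(n,"table z",np.median(Z[tb&(hsv[...,1]>80)&(hsv[...,0]<25)]))
    def rect(m,lbl):
        m=cv2.morphologyEx(m.astype(np.uint8),cv2.MORPH_OPEN,np.ones((2,2)))
        k,l,st,_=cv2.connectedComponentsWithStats(m); i=1+np.argmax(st[1:,4]); q=P[l==i]
        r=cv2.minAreaRect(q[:,:2].astype(np.float32)); print(lbl,len(q),np.array(r[0]),np.array(r[1]),r[2],"zmed",np.median(q[:,2]),np.percentile(q[:,2],[5,95])); return q
    rect((Z>.108)&(Z<.135)&(X>.45)&(X<.8)&(abs(Y)<.25),"cover")
    rect((Z>.05)&(Z<.072)&(X>.45)&(X<.8)&(abs(Y)<.25),"ledge")
    q=rect((hsv[...,1]<90)&(Z>.012)&(Z<.07)&(X>.4)&(X<.56)&(Y>.28)&(Y<.46),"canister")
    rect((hsv[...,1]>150)&((hsv[...,0]<6)|(hsv[...,0]>174))&(X>.3)&(X<.75)&(Y<-.2),"tray")
    rect((hsv[...,0]>7)&(hsv[...,0]<25)&(X>.4)&(X<.66)&(Y<-.27)&(Y>-.38)&(hsv[...,1]>60),"handle")
    rect((hsv[...,1]<80)&(X>.4)&(X<.66)&(Y<-.27)&(Y>-.36),"steel")
E
```

```text
top table z -4.3835284213589176e-05
cover 5471 [ 0.4922 -0.0096] [0.4176 0.4524] 89.45718383789062 zmed 0.11750622435478486 [0.1107 0.1234]
ledge 1028 [ 0.4991 -0.0256] [0.3448 0.3569] 25.459320068359375 zmed 0.0592049485708257 [-0.0003  0.065 ]
canister 317 [0.397  0.2144] [0.3929 0.0845] 61.72065353393555 zmed 0.036162497935622984 [0.009  0.0428]
tray 3824 [ 0.481  -0.2036] [0.2898 0.6171] 13.799927711486816 zmed 0.004444093906817437 [-0.0025  0.0286]
handle 239 [ 0.3657 -0.1654] [0.0919 0.4864] 34.28621292114258 zmed 0.02893961285295732 [0.0068 0.036 ]
steel 270 [ 0.4189 -0.1637] [0.0833 0.537 ] 42.875450134277344 zmed 0.0183913063618234 [0.0054 0.0288]
side table z 0.0032812312656759213
cover 3586 [0.8771 0.5072] [1.5185 0.3037] 62.58952331542969 zmed 0.12091099311513542 [0.1132 0.125 ]
ledge 298 [1.001  0.5741] [1.2821 0.1732] 48.440818786621094 zmed 0.057135875179729956 [0.0425 0.067 ]
canister 425 [0.458  0.3553] [0.0742 0.0852] 21.276538848876953 zmed 0.03683930623614362 [0.0101 0.0438]
tray 1412 [0.839  0.3342] [1.846  0.3154] 65.78103637695312 zmed 0.011293579386084107 [0.0038 0.0328]
handle 138 [ 0.5263 -0.2689] [0.2294 0.0782] 50.46168518066406 zmed 0.030644338011861505 [0.01  0.122]
steel 56 [ 0.5997 -0.2626] [0.1909 0.0695] 62.05995178222656 zmed 0.07453914690880192 [0.0203 0.1238]
```

```bash
cat > seg.py <<'E'
from h import *
def rect(P,m,lbl):
    m=m.astype(np.uint8); k,l,st,_=cv2.connectedComponentsWithStats(m); i=1+np.argmax(st[1:,4])
    px=np.argwhere(l==i)[:,::-1].astype(np.float32); q=P[l==i]; q=q[np.isfinite(q).all(1)]
    lo,hi=np.percentile(q[:,:2],[.5,99.5],axis=0); q2=q[((q[:,:2]>=lo)&(q[:,:2]<=hi)).all(1)]
    r=cv2.minAreaRect(q2[:,:2].astype(np.float32)); print(lbl,len(q),np.array(r[0]),np.array(r[1]),round(r[2],1),"z",np.percentile(q[:,2],[5,50,95]),"mean",q[:,:2].mean(0)); return q,cv2.minAreaRect(px)
E
python3 - <<'E'
from seg import *
np.set_printoptions(precision=4,suppress=True)
for n in("top","side"):
    im=cv2.imread(f"pics/{n}0.png"); d=np.load(f"pics/{n}0.npy"); M=model(n); P=cloud(d,M); hsv=cv2.cvtColor(im,cv2.COLOR_BGR2HSV)
    P[d<=0]=9; X,Y,Z=P[...,0],P[...,1],P[...,2]; print(n)
    R_=lambda m,l,h: (lambda r: print("   plane corners",np.array([atz(c,h,M)[:2] for c in cv2.boxPoints(r[1])])))(rect(P,m,l))
    R_((Z>.100)&(Z<.135)&(X>.45)&(X<.8)&(abs(Y)<.25),"cover",.118)
    R_((Z>.045)&(Z<.075)&(X>.45)&(X<.8)&(abs(Y)<.25),"ledge",.06)
    R_((hsv[...,1]<90)&(Z>.025)&(Z<.07)&(X>.4)&(X<.56)&(Y>.28)&(Y<.46),"canister",.038)
    R_((hsv[...,1]>150)&((hsv[...,0]<6)|(hsv[...,0]>174))&(X>.3)&(X<.75)&(Y<-.2),"tray",.03)
    R_((hsv[...,0]>7)&(hsv[...,0]<25)&(X>.4)&(X<.66)&(Y<-.27)&(Y>-.38)&(hsv[...,1]>60)&(Z<.06),"handle",.03)
    R_((hsv[...,1]<80)&(X>.4)&(X<.66)&(Y<-.27)&(Y>-.36)&(Z<.06),"steel",.0185)
E
```

```text
top
cover 5560 [0.637  0.0027] [0.389  0.1461] 85.5 z [0.1115 0.1176 0.1234] mean [0.6344 0.0026]
   plane corners [[ 0.5771  0.2035]
 [ 0.7242  0.1926]
 [ 0.6888 -0.1997]
 [ 0.5426 -0.1841]]
ledge 1070 [0.5553 0.0103] [0.3864 0.0292] 84.6 z [0.0534 0.06   0.0667] mean [0.5552 0.0105]
   plane corners [[ 0.5589  0.2057]
 [ 0.5886  0.2033]
 [ 0.5524 -0.1854]
 [ 0.5228 -0.1821]]
canister 310 [0.474  0.3555] [0.0388 0.0836] 20.7 z [0.0299 0.0367 0.0428] mean [0.4735 0.3547]
   plane corners [[0.4762 0.405 ]
 [0.5055 0.3216]
 [0.4682 0.308 ]
 [0.439  0.3911]]
tray 3841 [ 0.5279 -0.3709] [0.2646 0.204 ] 2.1 z [-0.0023  0.0045  0.0285] mean [ 0.5239 -0.3763]
   plane corners [[ 0.6499 -0.2607]
 [ 0.6668 -0.4673]
 [ 0.4016 -0.4771]
 [ 0.3858 -0.2747]]
handle 241 [ 0.4834 -0.3294] [0.096  0.0263] 3.4 z [0.0231 0.0291 0.0359] mean [ 0.4832 -0.3285]
   plane corners [[ 0.5303 -0.3123]
 [ 0.5327 -0.3387]
 [ 0.4358 -0.3444]
 [ 0.4335 -0.3181]]
steel 272 [ 0.5754 -0.3242] [0.0846 0.0364] 2.6 z [0.0124 0.0186 0.0263] mean [ 0.5754 -0.3244]
   plane corners [[ 0.6163 -0.304 ]
 [ 0.6198 -0.3397]
 [ 
[... 467 characters left out ...]
[0.027  0.0395 0.0443] mean [0.4772 0.3584]
   plane corners [[0.5178 0.3321]
 [0.4705 0.3023]
 [0.4384 0.3857]
 [0.4856 0.4126]]
tray 1423 [ 0.5238 -0.3733] [0.2652 0.2083] 1.3 z [0.0038 0.0113 0.0328] mean [ 0.5145 -0.3999]
   plane corners [[ 0.6573 -0.4697]
 [ 0.3026 -0.4824]
 [ 0.4091 -0.2441]
 [ 0.7246 -0.2522]]
handle 140 [ 0.4824 -0.3272] [0.0959 0.0332] 1.3 z [0.0174 0.0311 0.0366] mean [ 0.4793 -0.3253]
   plane corners [[ 0.5294 -0.3407]
 [ 0.4266 -0.3463]
 [ 0.4458 -0.2978]
 [ 0.5461 -0.2937]]
steel 60 [ 0.5714 -0.3369] [0.0322 0.0801] 79.3 z [0.016  0.0239 0.0336] mean [ 0.5632 -0.3319]
   plane corners [[ 0.6032 -0.3617]
 [ 0.5122 -0.3551]
 [ 0.5234 -0.3282]
 [ 0.613  -0.3353]]
```

```bash
cat >> h.py <<'E'
def Rdown(yaw,pitch=0,roll=0):
    """tool y at yaw+90deg (yaw = heading of the tool's -x), then a turn about tool y by pitch and tool x by roll (deg)"""
    a=np.radians(yaw); B=np.array([[-np.cos(a),-np.sin(a),0],[-np.sin(a),np.cos(a),0],[0,0,-1]]).T
    return R.from_matrix(B)*R.from_euler("YX",[pitch,roll],degrees=True)
def pose():
    s=ctrl.get_state(); return np.array(s["eef_pos"]),R.from_quat(s["tcp_rot"])
def chain(wps,start=None):
    p,r=start or pose()
    for q,t in wps:
        q=np.asarray(q,float); d=r.inv().apply(q-p); v=(r.inv()*t).as_rotvec()
        print(np.round(d,4).tolist(),np.round(v,3).tolist(),"mm",round(1e3*np.linalg.norm(d)),"deg",round(np.degrees(np.linalg.norm(v)))); p,r=q,t
E
python3 - <<'E'
from h import *
D=Rdown(3)
chain([((.42,.38,.25),D),((.52,.09,.25),D),((.52,-.20,.25),D),((.43,-.33,.20),D)])
E
```

```text
[-0.2421, -0.1629, -0.0187] [0.0, -0.0, -0.446] mm 292 deg 26
[-0.0847, -0.2948, 0.0] [0.0, 0.0, 0.0] mm 307 deg 0
[0.0152, -0.2896, 0.0] [0.0, 0.0, 0.0] mm 290 deg 0
[0.0967, -0.1251, 0.05] [0.0, 0.0, 0.0] mm 166 deg 0
```

Request:
carry_out(deltas=[-0.242,-0.163,-0.019,0,0,-0.446,-0.242,-0.163,-0.019,0,0,-0.446,-0.242,-0.163,-0.019,0,0,-0.446,-0.242,-0.163,-0.019,0,0,-0.446,-0.242,-0.163,-0.019,0,0,-0.446], grip=55)

```text
time: 1.92
eef_pos: [0.4211, 0.3779, 0.2508]
tcp_rot: [-0.025, 1.0, 0.0, 0.0]
contact_force: [-1.3, -0.5, -0.1]
opening: 0.55
finger_force: 0.0
```

Request:
carry_out(deltas=[-0.085,-0.295,0,0,0,0,-0.085,-0.295,0,0,0,0,-0.085,-0.295,0,0,0,0,-0.085,-0.295,0,0,0,0,-0.085,-0.295,0,0,0,0])

```text
time: 2.55
eef_pos: [0.5206, 0.0877, 0.2508]
tcp_rot: [-0.026, 1.0, -0.0, 0.001]
contact_force: [0.0, 0.8, -0.6]
opening: 0.548
finger_force: 0.0
```

Request:
carry_out(deltas=[0.015,-0.29,0,0,0,0,0.015,-0.29,0,0,0,0,0.015,-0.29,0,0,0,0,0.015,-0.29,0,0,0,0,0.015,-0.29,0,0,0,0])

```text
time: 3.18
eef_pos: [0.52, -0.2034, 0.2506]
tcp_rot: [-0.025, 1.0, -0.0, 0.0]
contact_force: [0.6, 0.0, 0.1]
opening: 0.554
finger_force: 0.0
```

Request:
carry_out(deltas=[0.097,-0.125,0.05,0,0,0,0.097,-0.125,0.05,0,0,0,0.097,-0.125,0.05,0,0,0,0.097,-0.125,0.05,0,0,0])

```text
time: 3.68
eef_pos: [0.4281, -0.3319, 0.1991]
tcp_rot: [-0.024, 1.0, 0.001, -0.001]
contact_force: [0.9, -0.0, -0.2]
opening: 0.555
finger_force: 0.0
```

```bash
python3 - <<'E'
from seg import *
np.set_printoptions(precision=4,suppress=True)
im,d,M=shot("wrist","w1"); P=cloud(d,M); P[d<=0]=9
hsv=cv2.cvtColor(im,cv2.COLOR_RGB2HSV); X,Y,Z=P[...,0],P[...,1],P[...,2]
box=(X>.4)&(X<.65)&(Y<-.28)&(Y>-.375)&(Z<.06)&(Z>-.02)
for m,l,h in(((hsv[...,0]>7)&(hsv[...,0]<25)&(hsv[...,1]>60)&box,"handle",.03),((hsv[...,1]<80)&box,"steel",.0185)):
    r=rect(P,m,l); print(np.array([atz(c,h,M)[:2] for c in cv2.boxPoints(r[1])]),cv2.boxPoints(r[1]).round())
for q in("blade","blade_grip","blade_tip"):
    print(q,[(np.round(r["uv"]),round(r["score"],2),P[int(r["uv"][1]),int(r["uv"][0])]) for r in ctrl.find_in("wrist",q)[:2]])
print(ctrl.get_state()["qpos"])
c=im[0:400,100:540][...,::-1]; cv2.imwrite("pics/w1c.png",cv2.resize(c,(660,600)))
E
```

```text
handle 1744 [ 0.4812 -0.3304] [0.0993 0.0265] 3.3 z [0.0248 0.0309 0.0321] mean [ 0.4774 -0.3309]
[[ 0.4278 -0.3458]
 [ 0.4266 -0.3212]
 [ 0.5303 -0.3152]
 [ 0.5315 -0.3423]] [[307. 181.]
 [329. 181.]
 [329. 263.]
 [307. 263.]]
steel 1440 [ 0.5723 -0.3258] [0.0905 0.0347] 3.5 z [0.0186 0.0197 0.029 ] mean [ 0.574  -0.3254]
[[ 0.5283 -0.3454]
 [ 0.5267 -0.3112]
 [ 0.6172 -0.3056]
 [ 0.6189 -0.3425]] [[305. 256.]
 [332. 256.]
 [332. 315.]
 [305. 315.]]
blade [(array([386.,  24.]), 0.63, array([ 0.2632, -0.2718,  0.0146])), (array([316., 252.]), 0.59, array([ 0.5152, -0.3319,  0.0314]))]
blade_grip [(array([381.,  22.]), 0.95, array([ 0.2613, -0.2775,  0.0166])), (array([319., 258.]), 0.85, array([ 0.5232, -0.3279,  0.0313]))]
blade_tip [(array([318., 256.]), 0.9, array([ 0.5188, -0.3293,  0.0321]))]
[-0.8408  0.0214  1.9321  0.0003  1.1869 -2.4651]
```

View pics/w1c.png

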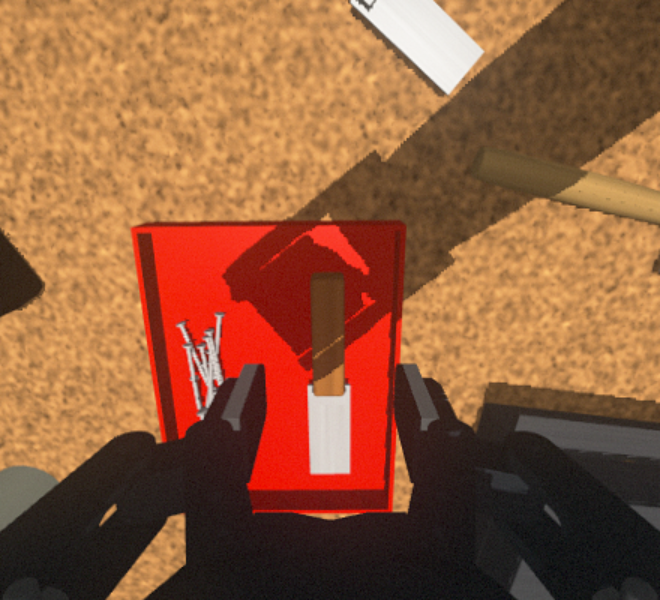

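The wrist crop shows the blade at crop (330,370), lying in the red tray beside the nails at (205,360). Its twin is on the bench at (420,45). The one in the tray is farther from the base, so it is the one to take.

```bash
python3 - <<'E'
from h import *
D=Rdown(3)
chain([((.4815,-.3295,.06),D),((.4815,-.3295,.006),D)])
E
```

```text
[-0.0505, -0.0021, 0.1411] [-0.001, 0.001, 0.001] mm 150 deg 0
[0.0, 0.0, 0.054] [0.0, 0.0, 0.0] mm 54 deg 0
```

Request:
carry_out(deltas=[-0.0505,-0.002,0.0,0,0,0,-0.0505,-0.002,0.06,0,0,0,-0.0505,-0.002,0.12,0,0,0,-0.0505,-0.002,0.141,0,0,0,-0.0505,-0.002,0.141,0,0,0])

```text
time: 4.5
eef_pos: [0.4803, -0.3277, 0.0574]
tcp_rot: [-0.027, 1.0, 0.002, -0.001]
contact_force: [0.2, -0.2, -0.5]
opening: 0.547
finger_force: 0.0
```

Request:
carry_out(deltas=[0,0,0.02,0,0,0,0,0,0.04,0,0,0,0,0,0.05,0,0,0,0,0,0.054,0,0,0,0,0,0.054,0,0,0])

```text
time: 5.12
eef_pos: [0.4805, -0.33, 0.0052]
tcp_rot: [-0.026, 1.0, 0.0, -0.0]
contact_force: [-0.0, -1.1, 0.0]
opening: 0.549
finger_force: 0.0
```

Request:
carry_out(deltas=[0,0,0,0,0,0,0,0,0,0,0,0,0,0,0,0,0,0,0,0,0,0,0,0,0,0,0,0,0,0], grip=0, grip_force=100)

```text
time: 5.75
eef_pos: [0.4811, -0.3305, 0.0064]
tcp_rot: [-0.026, 1.0, -0.001, 0.001]
contact_force: [-1.0, 0.3, 5.8]
opening: 0.282
finger_force: 100.0
```

```bash
python3 - <<'E'
from h import *
D=Rdown(3);E=Rdown(-5)
chain([((.481,-.33,.20),D),((.47,-.12,.20),E),((.4352,.106,.16),E)])
E
```

```text
[-0.0001, 0.0002, -0.1936] [-0.001, 0.001, -0.0] mm 194 deg 0
[-0.0, 0.2103, 0.0] [0.0, 0.0, 0.14] mm 210 deg 8
[0.0544, 0.2221, 0.04] [0.0, 0.0, 0.0] mm 232 deg 0
```

Request:
carry_out(deltas=[0,0,-0.02,0,0,0,0,0,-0.06,0,0,0,0,0,-0.12,0,0,0,0,0,-0.17,0,0,0,0,0,-0.194,0,0,0])

```text
time: 6.38
eef_pos: [0.4813, -0.3305, 0.2039]
tcp_rot: [-0.026, 1.0, -0.002, 0.002]
contact_force: [-0.3, -0.2, -3.0]
opening: 0.279
finger_force: 99.3
```

Request:
carry_out(deltas=[0,0.04,0,0,0,0.02,0,0.09,0,0,0,0.07,0,0.14,0,0,0,0.1,0,0.18,0,0,0,0.14,0,0.21,0,0,0,0.14])

```text
time: 7.0
eef_pos: [0.4687, -0.1181, 0.1994]
tcp_rot: [0.044, 0.999, 0.0, -0.0]
contact_force: [0.7, -1.1, -0.9]
opening: 0.281
finger_force: 99.2
```

Request:
carry_out(deltas=[0.014,0.055,0.01,0,0,0,0.027,0.11,0.02,0,0,0,0.04,0.166,0.03,0,0,0,0.054,0.222,0.04,0,0,0,0.054,0.222,0.04,0,0,0])

```text
time: 7.62
eef_pos: [0.4328, 0.109, 0.1583]
tcp_rot: [0.041, 0.999, 0.0, -0.001]
contact_force: [1.0, -0.1, -1.3]
opening: 0.282
finger_force: 99.2
```

```bash
python3 - <<'E'
from seg import *
np.set_printoptions(precision=4,suppress=True)
print(ctrl.get_state())
im,d,M=shot("wrist","w2"); P=cloud(d,M); P[d<=0]=9
cv2.imwrite("pics/w2v.png",im[...,::-1])
X,Y,Z=P[...,0],P[...,1],P[...,2]; p,r=pose()
T=r.inv().apply((P-p).reshape(-1,3)).reshape(P.shape)   # tool frame
m=(abs(T[...,1])<.03)&(T[...,0]<-.05)&(T[...,0]>-.15)&(T[...,2]>-.03)&(T[...,2]<.01)
q,_=rect(T,m,"blade in tool");
from numpy.polynomial import polynomial as pl
A=np.c_[q[:,0],q[:,1],np.ones(len(q))]; print("plane z=ax+by+c",np.linalg.lstsq(A,q[:,2],rcond=None)[0],q[:,0].min(),np.percentile(q[:,0],[1,99]),np.percentile(q[:,1],[1,99]))
l=(Z>.048)&(Z<.072)&(X>.48)&(X<.62)&(abs(Y)<.22); rect(P,l,"ledge")
l=(Z>.1)&(Z<.13)&(X>.48)&(X<.8)&(abs(Y)<.22); rect(P,l,"cover")
im,d,M=shot("side","s2"); 
E
```

```text
{'time': 7.625, 'qpos': array([ 0.0184, -0.1581,  2.184 ,  0.0007,  1.1186, -1.4714]), 'dq': array([-0.0768, -0.0027, -0.0261, -0.0375, -0.0066, -0.0303]), 'joint_efforts': array([  1.2618, -21.6946, -27.8917,   0.1785,  -0.0026,   0.1281]), 'eef_pos': array([0.4328, 0.109 , 0.1583]), 'tcp_rot': array([ 0.0406,  0.9992,  0.0002, -0.0015]), 'contact_force': array([ 0.9782, -0.071 , -1.3175]), 'wrist_torque': array([-0.0405,  0.0103, -0.0727]), 'finger_force': 99.20421838760376, 'opening': 0.282127299317744}Traceback (most recent call last):
  File "<stdin>", line 9, in <module>
  File "seg.py", line 3, in rect
    m=m.astype(np.uint8); k,l,st,_=cv2.connectedComponentsWithStats(m); i=1+np.argmax(st[1:,4])
                                                                            ~~~~~~~~~^^^^^^^^^^
    return _wrapfunc(a, 'argmax', axis=axis, out=out, **kwds)
    return bound(*args, **kwds)
ValueError: attempt to get argmax of an empty sequence
```

View pics/w2v.png

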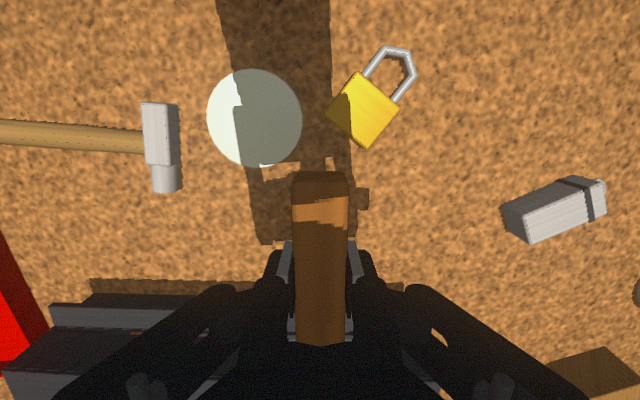

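The wrist view shows the handle squarely gripped at (320,250), with the gripper hiding the steel. I'll check the tip with the top and side cameras.

```bash
python3 - <<'E'
from seg import *
np.set_printoptions(precision=4,suppress=True)
p,r=pose(); print(p)
for n in("top","side"):
    im,d,M=shot(n,n+"2"); P=cloud(d,M); P[d<=0]=9; Z=P[...,2]
    T=r.inv().apply((P-p).reshape(-1,3)).reshape(P.shape)
    hsv=cv2.cvtColor(im,cv2.COLOR_RGB2HSV)
    m=(abs(T[...,1])<.03)&(T[...,0]<-.05)&(T[...,0]>-.16)&(T[...,2]>-.04)&(T[...,2]<.02)&(hsv[...,2]>100)
    q,px=rect(T,m,n+" blade in tool"); print(np.percentile(q[:,0],[2,50,98]),np.percentile(q[:,1],[2,50,98]))
    A=np.c_[q[:,0]+.1,q[:,1],np.ones(len(q))]; print("z=a(x+.1)+by+c",np.linalg.lstsq(A,q[:,2],rcond=None)[0])
    for w in([-.135,.018,-.0121],[-.135,-.018,-.0121]): print("pred tip corner px",proj(p+r.apply(w),M))
    print(cv2.boxPoints(px).round(1).tolist())
    l=(Z>.05)&(Z<.07)&(P[...,0]>.5)&(P[...,0]<.6)&(abs(P[...,1])<.2); print("ledge z",np.median(Z[l]))
    l=(Z>.11)&(Z<.13)&(P[...,0]>.58)&(P[...,0]<.68)&(abs(P[...,1])<.15); print("cover z",np.median(Z[l]))
im=cv2.imread("pics/side2.png")[150:300,180:400]; cv2.imwrite("pics/s2c.png",cv2.resize(im,None,fx=3.6,fy=3.6,interpolation=cv2.INTER_CUBIC))
E
```

```text
[0.4339 0.1074 0.159 ]
top blade in tool 225 [-0.1085  0.0009] [0.0349 0.0569] 89.8 z [-0.0174 -0.0112 -0.0056] mean [-0.1084  0.0009]
[-0.1367 -0.1082 -0.0811] [-0.0163  0.001   0.0182]
z=a(x+.1)+by+c [-0.0085 -0.0278 -0.0113]
pred tip corner px [313.2079 156.8296]
pred tip corner px [325.121  157.9514]
[[312.0, 157.0], [324.0, 157.0], [324.0, 175.0], [312.0, 175.0]]
ledge z 0.059509908314998805
cover z 0.11779696418323837
side blade in tool 231 [-0.0942 -0.0018] [0.0406 0.0866] 88.7 z [-0.0245 -0.0159 -0.0115] mean [-0.0903  0.0001]
[-0.1365 -0.0894 -0.051 ] [-0.0215  0.0011  0.0175]
z=a(x+.1)+by+c [-0.0403 -0.0028 -0.0158]
pred tip corner px [305.5747 200.0282]
pred tip corner px [298.8393 194.6042]
[[298.6000061035156, 193.1999969482422], [323.79998779296875, 180.60000610351562], [328.6000061035156, 190.1999969482422], [303.3999938964844, 202.8000030517578]]
ledge z 0.061831386460899695
cover z 0.12113107363891462
```

```bash
python3 - <<'E'
from h import *
E=Rdown(-5); 
def cab(x,y,z): a=np.radians(-5); return np.array([.637+x*np.cos(a)-y*np.sin(a),.003+x*np.sin(a)+y*np.cos(a),z])
chain([(cab(-.217,.085,.0535),E),(cab(-.173,.085,.0535),E)]); print(cab(-.217,.085,.0535))
E
```

```text
[0.0072, 0.0005, 0.1062] [-0.0, 0.001, -0.0] mm 106 deg 0
[-0.044, 0.0, 0.0] [0.0, 0.0, 0.0] mm 44 deg 0
[0.42823399 0.10658935 0.0535    ]
```

Request:
carry_out(deltas=[0.007,0.0005,0.02,0,0,0,0.007,0.0005,0.055,0,0,0,0.007,0.0005,0.09,0,0,0,0.007,0.0005,0.106,0,0,0,0.007,0.0005,0.106,0,0,0])

```text
time: 8.4
eef_pos: [0.4284, 0.1059, 0.053]
tcp_rot: [0.045, 0.999, -0.0, -0.001]
contact_force: [-0.4, -0.8, -1.3]
opening: 0.282
finger_force: 99.4
```

```bash
python3 - <<'E'
from seg import *
np.set_printoptions(precision=4,suppress=True)
s=ctrl.get_state(); p,r=pose(); print(p,s["tcp_rot"],s["contact_force"],s["qpos"])
im,d,M=shot("side","side3"); 
cv2.imwrite("pics/s3c.png",cv2.resize(im[150:300,180:380][...,::-1],None,fx=4,fy=4,interpolation=cv2.INTER_CUBIC))
im,d,M=shot("top","top3"); P=cloud(d,M); T=r.inv().apply((P-p).reshape(-1,3)).reshape(P.shape)
m=(abs(T[...,1])<.012)&(T[...,0]<-.08)&(T[...,0]>-.125)&(T[...,2]>-.03)&(T[...,2]<.02)
print("blade top z",np.median(P[...,2][m])); Z=P[...,2]
l=(Z>.045)&(Z<.075)&(P[...,0]>.5)&(P[...,0]<.6)&(abs(P[...,1])<.2)&(abs(T[...,1])>.03)
print("ledge z",np.median(Z[l]))
E
```

```text
[0.4284 0.1059 0.053 ] [ 0.0448  0.999  -0.0001 -0.0007] [-0.3544 -0.7594 -1.3063] [ 0.0118  0.0047  2.2576 -0.0002  0.8806 -1.4692]
blade top z 0.06651405554506717
ledge z 0.059441390884141576
```

View pics/s3c.png

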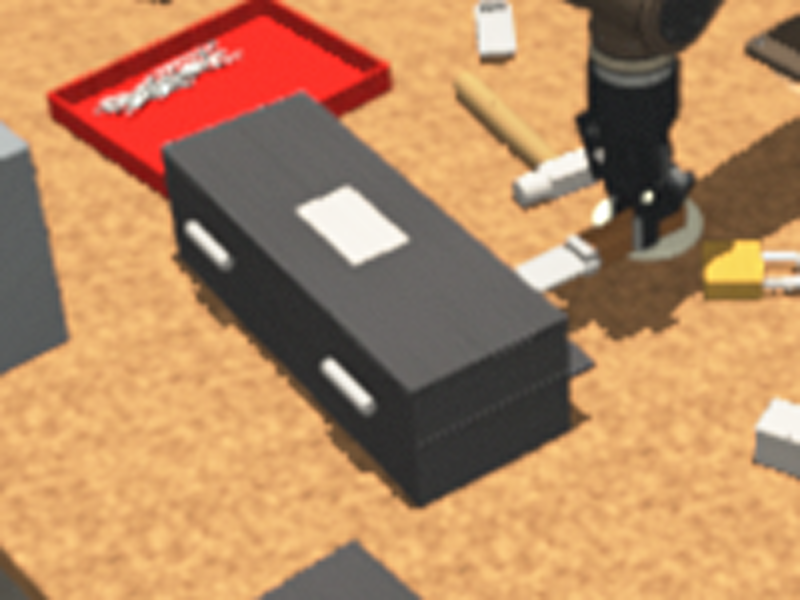

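The side view shows the blade poised over the ledge at about (545,265), level with the seam. I'll lower it about 0.7 mm and push in.

Request:
carry_out(deltas=[0,0,0.0007,0,0,0,-0.01,0,0.0007,0,0,0,-0.02,0,0.0007,0,0,0,-0.03,0,0.0007,0,0,0,-0.03,0,0.0007,0,0,0])

```text
time: 9.12
eef_pos: [0.4593, 0.1041, 0.0529]
tcp_rot: [0.044, 0.999, -0.0, 0.0]
contact_force: [-0.9, -0.9, -0.9]
opening: 0.283
finger_force: 99.3
```

Request:
carry_out(deltas=[-0.007,0,0,0,0,0,-0.014,0,0,0,0,0,-0.014,0,0,0,0,0,-0.014,0,0,0,0,0])

```text
time: 9.62
eef_pos: [0.472, 0.103, 0.0525]
tcp_rot: [0.044, 0.999, -0.0, -0.0]
contact_force: [-0.6, -0.6, -2.0]
opening: 0.277
finger_force: 99.3
```

Request:
carry_out(deltas=[-0.001,0,-0.008,0,0,0,-0.002,0,-0.02,0,0,0,-0.004,0,-0.035,0,0,0,-0.008,0,-0.05,0,0,0,-0.012,0,-0.06,0,0,0])

```text
time: 10.25
eef_pos: [0.4854, 0.1019, 0.1146]
tcp_rot: [0.044, 0.999, 0.0, 0.002]
contact_force: [0.7, 0.2, -4.3]
opening: 0.28
finger_force: 99.0
```

Request:
carry_out(deltas=[-0.015,0,-0.022,0,0,0,-0.032,0,-0.043,0,0,0,-0.049,0,-0.057,0,0,0,-0.061,0,-0.065,0,0,0,-0.074,0,-0.071,0,0,0])

```text
time: 10.88
eef_pos: [0.5581, 0.0953, 0.1834]
tcp_rot: [0.044, 0.999, -0.0, -0.001]
contact_force: [1.8, -0.1, -5.4]
opening: 0.286
finger_force: 98.7
```

```bash
python3 - <<'E'
from h import *
print({k:np.round(v,3) for k,v in ctrl.get_state().items() if k in("eef_pos","contact_force","qpos")})
im,d,M=shot("side","side4"); cv2.imwrite("pics/s4c.png",cv2.resize(im[110:310,180:420][...,::-1],None,fx=2.6,fy=2.6,interpolation=cv2.INTER_CUBIC))
E
```

```text
{'qpos': array([-0.01 ,  0.093,  1.89 , -0.   ,  1.159, -1.493]), 'eef_pos': array([0.558, 0.095, 0.183]), 'contact_force': array([ 1.792, -0.055, -5.372])}
```

View pics/s4c.png

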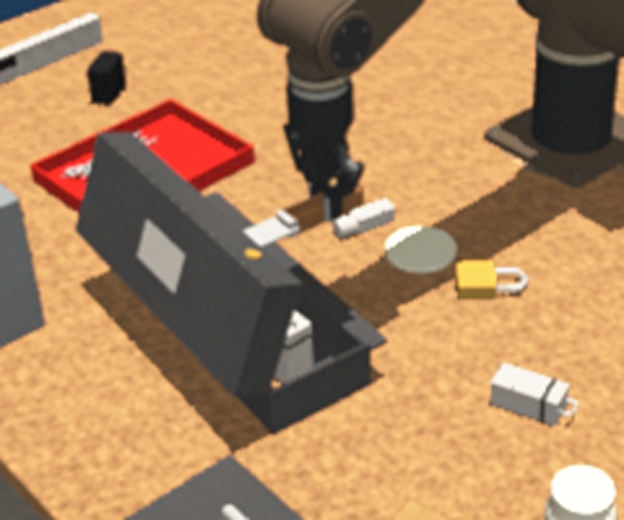

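The cover stands open at about 1.15 rad on the blade, with its edge near (260,240). I'll push on past the balance point.

Request:
carry_out(deltas=[-0.016,0,-0.004,0,0,0,-0.03,0,-0.007,0,0,0,-0.042,0,-0.007,0,0,0,-0.054,0,-0.007,0,0,0,-0.065,0,-0.007,0,0,0])

```text
time: 11.55
eef_pos: [0.6218, 0.0899, 0.1891]
tcp_rot: [0.044, 0.999, 0.0, -0.002]
contact_force: [-0.1, -0.1, -6.4]
opening: 0.282
finger_force: 98.8
```

```bash
cat > cov.py <<'E'
from h import *
import sys
print({k:np.round(v,3) for k,v in ctrl.get_state().items() if k in("time","eef_pos","contact_force","qpos")})
im,d,M=shot("side",sys.argv[1]); P=cloud(d,M); P[d<=0]=9
hsv=cv2.cvtColor(im,cv2.COLOR_RGB2HSV)
# cover outer top plate: dark points near y in cab -0.1..0.15, fit plane angle
a=np.radians(-5); C=P-[.637,.003,0]; x=C[...,0]*np.cos(a)+C[...,1]*np.sin(a); y=-C[...,0]*np.sin(a)+C[...,1]*np.cos(a); z=P[...,2]
m=(abs(y)<.19)&(x>.0)&(x<.28)&(z>.085)&(z<.32)
q=np.c_[x[m],z[m]]; best=None
rng=np.random.default_rng(0)
for _ in range(400):
    i,j=rng.choice(len(q),2,False); v=q[j]-q[i]; L=np.linalg.norm(v)
    if L<.04: continue
    n=np.array([-v[1],v[0]])/L; c=(abs((q-q[i])@n)<.005).sum()
    if best is None or c>best[0]: best=(c,v/L,n@(q[i]-[.07,.068]))
v=best[1]; print("inliers",best[0],len(q),"line angle deg",np.degrees(np.arctan2(v[1],v[0]))%180,"offset",best[2])
E
python3 cov.py side5
```

```text
{'time': np.float64(11.55), 'qpos': array([-0.018,  0.224,  1.731,  0.   ,  1.191, -1.501]), 'eef_pos': array([0.622, 0.09 , 0.189]), 'contact_force': array([-0.073, -0.077, -6.421])}
inliers 1645 3973 line angle deg 178.76784266181951 offset -0.1365893871114828
```

Request:
carry_out(deltas=[-0.008,0,0,0,0,0,-0.016,0,0,0,0,0,-0.025,0,0,0,0,0,-0.025,0,0,0,0,0])

```text
time: 12.1
eef_pos: [0.6477, 0.0876, 0.1903]
tcp_rot: [0.044, 0.999, 0.0, -0.0]
contact_force: [-0.7, 0.1, -7.9]
opening: 0.282
finger_force: 98.4
```

```bash
python3 cov.py side6; python3 - <<'E'
import cv2
a=cv2.imread("pics/side6.png")[100:310,180:420]; cv2.imwrite("pics/s6c.png",cv2.resize(a,None,fx=2.6,fy=2.6))
E
```

```text
{'time': np.float64(12.1), 'qpos': array([-0.021,  0.274,  1.668,  0.   ,  1.2  , -1.504]), 'eef_pos': array([0.648, 0.088, 0.19 ]), 'contact_force': array([-0.665,  0.086, -7.911])}
inliers 1565 4020 line angle deg 167.7383124768307 offset -0.13789015461142307
```

View pics/s6c.png

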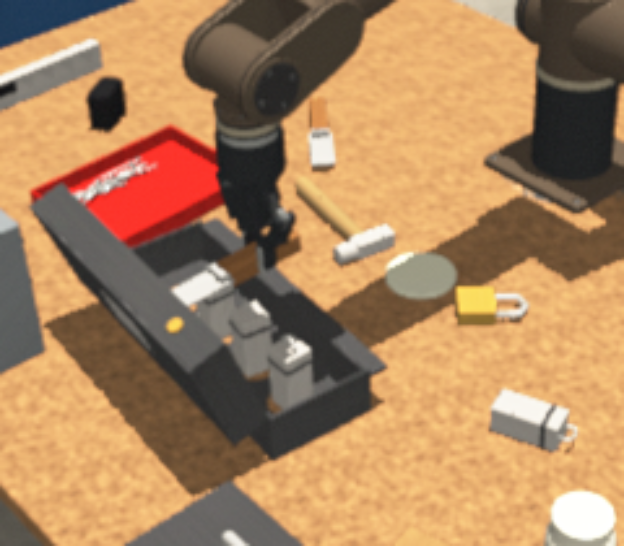

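The cover is swung past upright, with the row of canisters visible at (295,360), (250,330) and (215,300), so the vacant place is at y = -127.5. The blade still carries the hood's front wall, so I'll lower it and withdraw.

Request:
carry_out(deltas=[0.0,0,0.01,0,0,0,0.005,0,0.025,0,0,0,0.02,0,0.035,0,0,0,0.06,0,0.035,0,0,0,0.11,0,0.035,0,0,0])

```text
time: 12.78
eef_pos: [0.5383, 0.097, 0.1563]
tcp_rot: [0.044, 0.999, -0.0, 0.002]
contact_force: [-0.4, 1.4, -0.6]
opening: 0.286
finger_force: 99.0
```

Request:
carry_out(deltas=[0.04,0,-0.02,0,0,0,0.06,0,-0.05,0,0,0,0.06,0,-0.05,0,0,0])

```text
time: 13.15
eef_pos: [0.4797, 0.1026, 0.2091]
tcp_rot: [0.044, 0.999, 0.0, 0.005]
contact_force: [1.2, -0.9, -0.6]
opening: 0.281
finger_force: 99.2
```

```bash
python3 cov.py side7; python3 - <<'E'
from h import *
D=Rdown(3);E=Rdown(-5)
chain([((.46,-.12,.20),E),((.481,-.33,.15),D),((.481,-.33,.03),D),((.481,-.33,.0075),D)])
s=ctrl.get_state(); print(s["tcp_rot"],s["contact_force"])
E
```

```text
{'time': np.float64(13.15), 'qpos': array([ 0.004, -0.114,  2.047, -0.   ,  1.199, -1.48 ]), 'eef_pos': array([0.48 , 0.103, 0.209]), 'contact_force': array([ 1.242, -0.911, -0.626])}
inliers 1510 3213 line angle deg 163.9511242303752 offset 0.14090776685674516
[-0.0001, -0.2233, 0.0074] [0.0, 0.007, -0.0] mm 223 deg 0
[-0.0392, -0.2074, 0.05] [0.0, 0.0, -0.14] mm 217 deg 8
[0.0, 0.0, 0.12] [0.0, 0.0, 0.0] mm 120 deg 0
[0.0, 0.0, 0.0225] [0.0, 0.0, 0.0] mm 23 deg 0
[4.38176577e-02 9.99033615e-01 2.49884836e-05 3.44219962e-03] [ 0.25275232 -0.21295677 -2.34826342]
```

Request:
carry_out(deltas=[0,-0.055,0,0,0,0,0,-0.11,0,0,0,0,0,-0.17,0.004,0,0,0,0,-0.223,0.007,0,0.005,0])

```text
time: 13.7
eef_pos: [0.4586, -0.1221, 0.1973]
tcp_rot: [0.044, 0.999, -0.0, -0.002]
contact_force: [0.8, 0.0, -1.0]
opening: 0.282
finger_force: 99.1
```

Request:
carry_out(deltas=[-0.01,-0.055,0.01,0,0,-0.04,-0.02,-0.11,0.02,0,0,-0.09,-0.03,-0.165,0.04,0,0,-0.14,-0.039,-0.207,0.05,0,0,-0.14,-0.039,-0.207,0.05,0,0,-0.14])

```text
time: 14.32
eef_pos: [0.4784, -0.3323, 0.1454]
tcp_rot: [-0.024, 1.0, 0.001, -0.003]
contact_force: [0.9, 0.6, -1.7]
opening: 0.287
finger_force: 99.2
```

```bash
python3 cov.py side8; python3 - <<'E'
from seg import *
np.set_printoptions(precision=4,suppress=True)
p,r=pose()
im,d,M=shot("top","top8"); P=cloud(d,M); P[d<=0]=9; T=r.inv().apply((P-p).reshape(-1,3)).reshape(P.shape); hsv=cv2.cvtColor(im,cv2.COLOR_RGB2HSV)
m=(abs(T[...,1])<.03)&(T[...,0]<-.05)&(T[...,0]>-.16)&(T[...,2]>-.04)&(T[...,2]<.03)&(hsv[...,1]<80)
q,px=rect(T,m,"blade in tool"); A=np.c_[q[:,0]+.1,q[:,1],np.ones(len(q))]; print("z=a(x+.1)+by+c",np.linalg.lstsq(A,q[:,2],rcond=None)[0])
D=Rdown(3)
chain([((.481,-.33,.03),D),((.481,-.33,.0075),D)])
E
```

```text
{'time': np.float64(14.325), 'qpos': array([-0.78 ,  0.174,  1.875, -0.004,  1.098, -2.397]), 'eef_pos': array([ 0.478, -0.332,  0.145]), 'contact_force': array([ 0.855,  0.644, -1.669])}
inliers 1510 3207 line angle deg 162.27674103152174 offset -0.141509769572899
blade in tool 273 [-0.093   0.0007] [0.0821 0.036 ] 0.1 z [-0.013  -0.0033  0.0032] mean [-0.097   0.0017]
z=a(x+.1)+by+c [-0.138  -0.0386 -0.0032]
[-0.003, -0.0009, 0.1167] [0.002, -0.006, -0.001] mm 117 deg 0
[0.0, 0.0, 0.0225] [0.0, 0.0, 0.0] mm 23 deg 0
```

```bash
python3 - <<'E'
from seg import *
np.set_printoptions(precision=4,suppress=True)
p,r=pose()
for n in("top","side"):
  im,d,M=shot(n,n+"9"); P=cloud(d,M); P[d<=0]=9; T=r.inv().apply((P-p).reshape(-1,3)).reshape(P.shape); hsv=cv2.cvtColor(im,cv2.COLOR_RGB2HSV)
  for lo in np.arange(-.14,-.03,.01):
    m=(abs(T[...,1])<.015)&(T[...,0]>lo)&(T[...,0]<lo+.01)&(T[...,2]>-.05)&(T[...,2]<.03)
    print(n,round(lo+.005,3),m.sum(),np.median(T[...,2][m]) if m.any() else "",np.median(hsv[...,1][m]) if m.any() else "")
E
```

```text
top -0.135 16 -0.0007136261191148013 28.5
top -0.125 31 -0.0001144781905252528 11.0
top -0.115 33 -0.0017687359674194198 12.0
top -0.105 30 -0.002382213792571441 13.0
top -0.095 30 -0.003765829962878589 12.5
top -0.085 31 -0.004582406433934413 13.0
top -0.075 31 -0.004617576171985043 13.0
top -0.065 15 -0.00429852952024801 16.0
top -0.055 12 -0.016216129766237264 15.5
top -0.045 2 -0.011326964990174864 28.5
top -0.035 0  
top -0.025 0  
side -0.135 7 -0.004662374166996499 10.0
side -0.125 15 -0.0061805724480294534 11.0
side -0.115 9 -0.008794030296806195 11.0
side -0.105 15 -0.006524287778457643 11.0
side -0.095 15 -0.008311691626905034 11.0
side -0.085 13 -0.007822389287757471 12.0
side -0.075 14 -0.009807033422640691 17.5
side -0.065 9 -0.012320454750604748 20.0
side -0.055 29 -0.015190562329119344 18.0
side -0.045 14 -0.023006638651318648 143.0
side -0.035 17 -0.023486843393963452 153.0
side -0.025 21 -0.0210575326106533 153.0
```

The blade pitched about 4.6° tip-down in the grip, so I'll tilt the tool by -0.08 rad to lay it level.

Request:
carry_out(deltas=[-0.003,0,0.04,0,-0.04,0,-0.003,0,0.08,0,-0.085,0,-0.003,0,0.11,0,-0.085,0,-0.003,0,0.12,0,-0.085,0,-0.003,0,0.12,0,-0.085,0])

```text
time: 15.15
eef_pos: [0.4818, -0.3285, 0.0287]
tcp_rot: [-0.027, 0.999, 0.001, 0.04]
contact_force: [0.6, 0.2, -0.2]
opening: 0.281
finger_force: 99.3
```

```bash
python3 - <<'E'
from h import *
p,r=pose(); print(p,r.as_quat())
chain([((.481,-.33,.0085),Rdown(3,-4.6))])
E
```

```text
[ 0.48177386 -0.32849163  0.02868098] [-0.02660521  0.99884376  0.00138511  0.04001727]
[0.0025, -0.0015, 0.02] [0.001, -0.0, 0.001] mm 20 deg 0
```

Request:
carry_out(deltas=[0,0,0.008,0,0,0,0,0,0.014,0,0,0,0.001,0,0.018,0,0,0,0.001,0,0.02,0,0,0,0.001,0,0.02,0,0,0])

```text
time: 15.78
eef_pos: [0.4819, -0.329, 0.0083]
tcp_rot: [-0.026, 0.999, 0.001, 0.04]
contact_force: [0.9, -0.3, -1.4]
opening: 0.287
finger_force: 99.3
```

Request:
carry_out(deltas=[0,0,0,0,0,0,0,0,0,0,0,0,0,0,0,0,0,0,0,0,0,0,0,0], grip=50)

```text
time: 16.27
eef_pos: [0.4821, -0.3291, 0.0086]
tcp_rot: [-0.026, 0.999, 0.001, 0.04]
contact_force: [0.6, -0.5, -0.1]
opening: 0.501
finger_force: 0.0
```

Request:
carry_out(deltas=[0,0,-0.015,0,0,0,0,0,-0.04,0,0,0,0,0,-0.09,0,0,0,0,0,-0.15,0,0.08,0,0,0,-0.2,0,0.08,0])

```text
time: 16.9
eef_pos: [0.4667, -0.3303, 0.2119]
tcp_rot: [-0.026, 1.0, -0.001, 0.001]
contact_force: [1.0, 0.0, -0.1]
opening: 0.5
finger_force: 0.0
```

```bash
python3 cov.py side10; python3 - <<'E'
from h import *
np.set_printoptions(precision=4,suppress=True)
q=np.array([ctrl.get_state()["qpos"]])
print(q)
im,d,M=shot("wrist","w10"); P=cloud(d,M)
print([(np.round(r["uv"]),round(r["score"],2),P[int(r["uv"][1]),int(r["uv"][0])]) for r in ctrl.find_in("wrist","blade")[:3]])
E
```

```text
{'time': np.float64(16.9), 'qpos': array([-0.793,  0.076,  1.855,  0.   ,  1.208, -2.417]), 'eef_pos': array([ 0.467, -0.33 ,  0.212]), 'contact_force': array([ 0.951,  0.014, -0.073])}
inliers 1487 3214 line angle deg 159.74019032645057 offset 0.14126579033543551
[[-0.7937  0.0689  1.847   0.0001  1.2104 -2.4174]]
[(array([401.,   7.]), 0.84, array([ 0.2837, -0.2587,  0.0152])), (array([321., 216.]), 0.6, array([ 0.52  , -0.3306,  0.0308]))]
```

```bash
python3 - <<'E'
from h import *
chain([((.46,-.05,.25),Rdown(-20)),((.46,.23,.25),Rdown(-65)),((.47,.36,.22),Rdown(-70))])
E
```

```text
[-0.0073, 0.2814, -0.0384] [-0.005, 0.008, 0.401] mm 284 deg 23
[0.0958, 0.2631, 0.0] [0.0, 0.0, 0.785] mm 280 deg 45
[0.1136, 0.064, 0.03] [0.0, 0.0, 0.087] mm 134 deg 5
```

Request:
carry_out(deltas=[0,0.06,-0.038,0,0,0.1,0,0.12,-0.038,0,0,0.2,-0.007,0.18,-0.038,0,0,0.3,-0.007,0.24,-0.038,0,0,0.4,-0.007,0.281,-0.038,0,0,0.4], grip=100)

```text
time: 17.68
eef_pos: [0.457, -0.0464, 0.2448]
tcp_rot: [0.173, 0.985, 0.001, -0.001]
contact_force: [0.6, -0.7, -0.4]
opening: 1.001
finger_force: 0.0
```

Request:
carry_out(deltas=[0.019,0.053,0,0,0,0.157,0.038,0.106,0,0,0,0.314,0.058,0.158,0,0,0,0.471,0.077,0.21,0,0,0,0.628,0.096,0.263,0,0,0,0.785])

```text
time: 18.3
eef_pos: [0.4568, 0.231, 0.2451]
tcp_rot: [0.537, 0.843, -0.0, -0.001]
contact_force: [0.5, 0.0, 0.7]
opening: 0.996
finger_force: 0.0
```

Request:
carry_out(deltas=[0.05,0.03,0.01,0,0,0.087,0.1,0.06,0.02,0,0,0.087,0.114,0.064,0.03,0,0,0.087,0.114,0.064,0.03,0,0,0.087,0.114,0.064,0.03,0,0,0.087])

```text
time: 18.92
eef_pos: [0.4669, 0.3586, 0.2161]
tcp_rot: [0.572, 0.821, -0.0, -0.0]
contact_force: [0.7, 0.3, 0.6]
opening: 0.999
finger_force: 0.0
```

```bash
python3 - <<'E'
from seg import *
np.set_printoptions(precision=4,suppress=True)
s=ctrl.get_state(); p,r=pose(); print(s["time"],p,s["tcp_rot"],s["qpos"],s["opening"])
im,d,M=shot("wrist","w11"); P=cloud(d,M); P[d<=0]=9; hsv=cv2.cvtColor(im,cv2.COLOR_RGB2HSV); X,Y,Z=np.moveaxis(P,-1,0)
m=(Z>.03)&(Z<.048)&(X>.4)&(X<.56)&(Y>.28)&(Y<.46)&(hsv[...,1]<100)
q,px=rect(P,m,"can"); print(np.array([atz(c,.038,M)[:2] for c in cv2.boxPoints(px)]))
for n in("canister","canister_loop"):
    print(n,[(np.round(t["uv"]),round(t["score"],2),P[int(t["uv"][1]),int(t["uv"][0])]) for t in ctrl.find_in("wrist",n)[:2]])
E
```

```text
18.925 [0.4669 0.3586 0.2161] [ 0.5716  0.8205 -0.0002 -0.0002] [0.4827 0.1112 1.8086 0.0001 1.2223 0.1287] 0.9986779452041422
can 2290 [0.473  0.3554] [0.0378 0.0833] 20.4 z [0.0372 0.0388 0.04  ] mean [0.4722 0.3573]
[[0.4412 0.3886]
 [0.4757 0.4013]
 [0.5063 0.3238]
 [0.4691 0.3101]]
canister [(array([324., 181.]), 0.89, array([0.4715, 0.3585, 0.0388]))]
canister_loop [(array([323., 179.]), 0.66, array([0.4696, 0.3602, 0.0387]))]
```

View pics/w11.png

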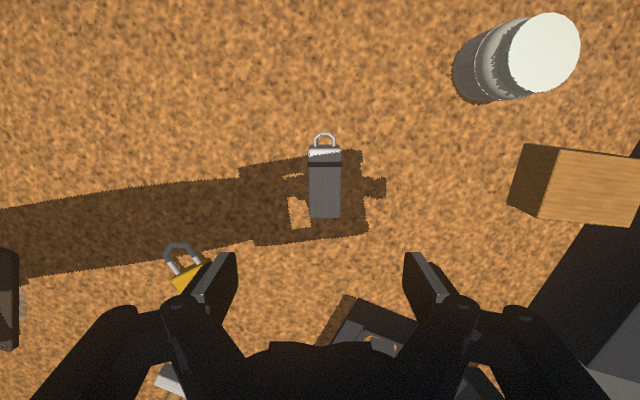

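The canister is at (325,185) with the loop up-image at (323,138). The wrist and top views agree: centre (0.473, 0.3555), axis at 110.4°.

```bash
python3 - <<'E'
from h import *
a=np.array([np.cos(np.radians(110.4)),np.sin(np.radians(110.4)),0]); T=Rdown(-69.6,-45); tz=T.apply([0,0,1]); print(tz)
foot=np.array([.4732,.3555,0])-.042*a; G=foot+.062*a+[0,0,.027]; g=G+.019*tz
chain([(g-.13*tz,T),(g-.04*tz,T),(g,T)]); print(g, (g-.1*tz))
E
```

```text
[ 0.24647766 -0.66275845 -0.70710678]
[0.0934, 0.0038, 0.1116] [0.0, -0.786, -0.003] mm 146 deg 45
[-0.0, -0.0, 0.09] [0.0, 0.0, 0.0] mm 90 deg 0
[0.0, -0.0, 0.04] [0.0, 0.0, 0.0] mm 40 deg 0
[0.47091163 0.36165323 0.01356497] [0.44626387 0.42792907 0.08427565]
```

Request:
carry_out(deltas=[0.019,0.001,0.01,0,-0.157,0,0.037,0.001,0.03,0,-0.314,0,0.056,0.002,0.055,0,-0.471,0,0.075,0.003,0.085,0,-0.628,0,0.093,0.004,0.112,0,-0.786,-0.003])

```text
time: 19.7
eef_pos: [0.4391, 0.4491, 0.105]
tcp_rot: [0.527, 0.758, -0.218, 0.316]
contact_force: [0.8, 0.4, -0.2]
opening: 0.999
finger_force: 0.0
```

```bash
python3 - <<'E'
from h import *
a=np.array([np.cos(np.radians(110.4)),np.sin(np.radians(110.4)),0]); T=Rdown(-69.6,-45); tz=T.apply([0,0,1])
foot=np.array([.4732,.3555,0])-.042*a; G=foot+.062*a+[0,0,.027]; g=G+.019*tz
print(ctrl.get_state()["qpos"],ctrl.get_state()["eef_pos"],ctrl.get_state()["dq"])
chain([(g-.13*tz,T)]); chain([(g-.04*tz,T)]); chain([(g,T)])
E
```

```text
[ 0.88040277  0.58568283  1.56056686 -0.66596022  1.48381736  0.75498875] [0.43907472 0.44906948 0.10499877] [ 0.46931644  0.97537804 -0.54912456 -0.80397135  0.70767672  0.68343209]
[-0.0011, -0.0006, 0.0004] [0.002, 0.004, -0.001] mm 1 deg 0
[-0.0008, -0.0008, 0.0904] [0.002, 0.004, -0.001] mm 90 deg 0
[-0.0006, -0.0009, 0.1304] [0.002, 0.004, -0.001] mm 130 deg 0
```

Request:
carry_out(deltas=[0,-0.001,0.03,0,0.002,0,0,-0.001,0.06,0,0.002,0,0,-0.001,0.09,0,0.002,0,0,-0.001,0.1,0,0.002,0,0,-0.001,0.1,0,0.002,0])

```text
time: 20.32
eef_pos: [0.4625, 0.3814, 0.0339]
tcp_rot: [0.527, 0.759, -0.218, 0.313]
contact_force: [0.2, 0.1, 1.0]
opening: 0.998
finger_force: 0.0
```

Request:
carry_out(deltas=[0,0,0.012,0,0,0,0,0,0.022,0,0,0,0,0,0.03,0,0,0,0,0,0.03,0,0,0])

```text
time: 20.82
eef_pos: [0.4692, 0.3614, 0.0116]
tcp_rot: [0.527, 0.759, -0.219, 0.313]
contact_force: [-1.5, 0.4, 0.3]
opening: 1.002
finger_force: 0.0
```

Request:
carry_out(deltas=[0,0,0,0,0,0,0,0,0,0,0,0,0,0,0,0,0,0,0,0,0,0,0,0,0,0,0,0,0,0], grip=0, grip_force=60)

```text
time: 21.45
eef_pos: [0.4698, 0.3626, 0.0128]
tcp_rot: [0.527, 0.76, -0.217, 0.314]
contact_force: [-0.4, 0.2, 1.1]
opening: 0.437
finger_force: 60.2
```

```bash
python3 - <<'E'
from h import *
s=ctrl.get_state(); print(s)
a=np.array([np.cos(np.radians(110.4)),np.sin(np.radians(110.4)),0]); p,r=pose()
ft=r.inv().apply(np.array([.4732,.3555,.019])-.042*a-p); at=r.inv().apply(a); print("foot in tool",ft,"axis in tool",at); np.save("ft.npy",[ft,at])
E
```

```text
{'time': 21.45, 'qpos': array([ 0.76025706,  0.62471187,  1.70803437, -0.7454787 ,  1.27683476,
        0.80168313]), 'dq': array([-4.65490520e-04, -1.54180732e-03, -1.67624341e-03, -9.27714105e-05,
        2.75341422e-04,  7.09035681e-04]), 'joint_efforts': array([-8.98281354e-01, -4.30836439e+01, -1.98282516e+01, -9.29347761e-01,
        1.17752619e+00, -1.85476814e-02]), 'eef_pos': array([0.46977188, 0.36261394, 0.01280446]), 'tcp_rot': array([ 0.5267271 ,  0.75958208, -0.21733416,  0.31362316]), 'contact_force': array([-0.40755382,  0.23008704,  1.11014215]), 'wrist_torque': array([0.30482905, 0.01854504, 0.04067848]), 'finger_force': 60.19453167915344, 'opening': 0.4374500087927918}
foot in tool [-0.03971461  0.00062424  0.03078268] axis in tool [ 0.70881138  0.0022167  -0.70539458]
```

```bash
cat > place.py <<'E'
from h import *
ft,at=np.load("ft.npy"); F=Rdown(-95,45)
def tcp(V): return np.asarray(V)-F.apply(ft)
E
python3 - <<'E'
from place import *
np.set_printoptions(precision=4,suppress=True)
print("axis final",F.apply(at)); V=[.6259,-.124,.006]; print(tcp(V))
T=Rdown(-69.6,-45)
chain([((.46,.36,.25),T),((.45,.20,.28),Rdown(-78,0)),((.52,0,.28),Rdown(-92,25)),(tcp(V)+[0,0,.15],F)])
# neighbours
from seg import rect
im,d,M=shot("top","top12"); P=cloud(d,M); P[d<=0]=9
a=np.radians(-5); C=P-[.637,.003,0]; x=C[...,0]*np.cos(a)+C[...,1]*np.sin(a); y=-C[...,0]*np.sin(a)+C[...,1]*np.cos(a); z=P[...,2]
Q=np.stack([x,y,z],-1)
for y0 in(-.1275,-.0425,.0425,.1275):
    m=(abs(y-y0)<.035)&(abs(x)<.035)&(z>.07)&(z<.12)
    if m.sum()>20: rect(Q,m,"nb%.4f"%y0)
    else: print(y0,"empty",m.sum())
m=(abs(y+.1275)<.025)&(abs(x)<.025)&(z<.05); print("vacant floor z",np.median(z[m]),np.bincount((cv2.cvtColor(im,cv2.COLOR_RGB2HSV)[...,0][m])).argmax())
hsv=cv2.cvtColor(im,cv2.COLOR_RGB2HSV); m=(y<-.08)&(y>-.18)&(abs(x)<.06)&(z<.04)&(hsv[...,1]>70)&(hsv[...,2]>60); rect(Q,m,"cork")
E
```

```text
axis final [0.0024 0.0022 1.    ]
[ 0.6258 -0.1177  0.0558]
[-0.1666, -0.01, -0.1688] [0.002, -0.002, 0.001] mm 237 deg 0
[-0.1248, -0.0651, 0.0824] [0.058, 0.784, 0.139] mm 163 deg 46
[-0.2102, 0.0269, 0.0] [-0.053, 0.434, 0.24] mm 212 deg 29
[-0.1346, 0.1099, 0.0191] [-0.03, 0.349, 0.043] mm 175 deg 20
-0.1275 empty 0
nb-0.0425 153 [-0.0002 -0.0423] [0.0376 0.0384] 89.7 z [0.0769 0.0878 0.0987] mean [-0.0023 -0.0422]
nb0.0425 153 [-0.0012  0.0419] [0.0373 0.0381] 86.6 z [0.0749 0.0882 0.1002] mean [-0.0028  0.0421]
nb0.1275 153 [-0.0025  0.1272] [0.0403 0.0355] 5.2 z [0.077  0.088  0.1021] mean [-0.0038  0.1269]
vacant floor z 0.005263494182409012 14
cork 286 [-0.0011 -0.1273] [0.0597 0.0629] 83.7 z [-0.0012  0.0052  0.0121] mean [-0.001 -0.128]
```

Request:
carry_out(deltas=[-0.02,0,-0.02,0,0,0,-0.06,-0.003,-0.06,0,0,0,-0.1,-0.006,-0.1,0,0,0,-0.14,-0.008,-0.14,0,0,0,-0.167,-0.01,-0.169,0,0,0])

```text
time: 22.12
eef_pos: [0.4599, 0.3595, 0.2523]
tcp_rot: [0.527, 0.759, -0.217, 0.313]
contact_force: [0.5, 0.1, -1.3]
opening: 0.439
finger_force: 60.2
```

Request:
carry_out(deltas=[-0.025,-0.013,0.016,0.012,0.157,0.028,-0.05,-0.026,0.033,0.023,0.314,0.056,-0.075,-0.039,0.049,0.035,0.47,0.083,-0.1,-0.052,0.066,0.046,0.627,0.111,-0.125,-0.065,0.082,0.058,0.784,0.139])

```text
time: 22.75
eef_pos: [0.4497, 0.1987, 0.2801]
tcp_rot: [0.629, 0.778, 0.002, -0.003]
contact_force: [0.5, -0.8, -2.2]
opening: 0.437
finger_force: 60.2
```

```bash
python3 - <<'E'
from place import *
np.set_printoptions(precision=4,suppress=True)
V=[.625,-.124,.006]; s=ctrl.get_state(); print(s["eef_pos"],s["qpos"],s["opening"])
chain([((.52,0.04,.28),Rdown(-92,25)),(tcp(V)+[0,0,.15],F)])
E
```

```text
[0.4497 0.1987 0.2801] [ 0.2058 -0.1638  1.9599  0.0071  1.347  -0.0064] 0.4370430567778102
[-0.1699, 0.0356, -0.0011] [-0.056, 0.427, 0.241] mm 174 deg 28
[-0.1708, 0.1104, 0.0022] [-0.03, 0.349, 0.043] mm 203 deg 20
```

Request:
carry_out(deltas=[-0.042,0.009,0,-0.014,0.107,0.06,-0.085,0.018,0,-0.028,0.213,0.12,-0.127,0.027,0,-0.042,0.32,0.18,-0.17,0.036,-0.001,-0.056,0.427,0.241,-0.17,0.036,-0.001,-0.056,0.427,0.241])

```text
time: 23.38
eef_pos: [0.5214, 0.037, 0.2788]
tcp_rot: [0.705, 0.676, 0.154, -0.149]
contact_force: [0.5, 1.2, -0.9]
opening: 0.437
finger_force: 60.4
```

Request:
carry_out(deltas=[-0.034,0.022,0,-0.006,0.07,0.009,-0.068,0.044,0.001,-0.012,0.14,0.017,-0.103,0.066,0.001,-0.018,0.21,0.026,-0.137,0.088,0.002,-0.024,0.28,0.034,-0.171,0.11,0.002,-0.03,0.349,0.043])

```text
time: 24.0
eef_pos: [0.6262, -0.1168, 0.2066]
tcp_rot: [0.681, 0.625, 0.281, -0.258]
contact_force: [0.4, 0.7, -0.6]
opening: 0.441
finger_force: 60.5
```

```bash
cat > chk.py <<'E'
from place import *
import sys
np.set_printoptions(precision=4,suppress=True)
V=[.625,-.124,.006]; s=ctrl.get_state(); p,r=pose(); print(s["time"],p,s["qpos"],s["opening"],s["contact_force"],"axis",r.apply(at),"foot",p+r.apply(ft))
a=np.radians(-5)
for n in("top","side"):
    im,d,M=shot(n,n+sys.argv[1]); P=cloud(d,M); P[d<=0]=9; hsv=cv2.cvtColor(im,cv2.COLOR_RGB2HSV)
    T=P-(p+r.apply(ft)); z=T[...,2]
    m=(abs(T[...,0])<.04)&(abs(T[...,1])<.04)&(z>.0)&(z<.1)&(hsv[...,1]<70)&(hsv[...,2]>90)
    q=T[m]; print(n,m.sum())
    if m.sum()>30:
        for lo in np.arange(0,.1,.02):
            k=q[(q[:,2]>=lo)&(q[:,2]<lo+.02)]
            if len(k)>5: print(round(lo+.01,2),len(k),"x",np.percentile(k[:,0],[5,95]),"y",np.percentile(k[:,1],[5,95]))
chain([(tcp(V)+[0,0,.05],F)]); chain([(tcp(V)+[0,0,.005],F)])
E
python3 chk.py 13; python3 - <<'E'
import cv2
a=cv2.imread("pics/side13.png")[90:290,170:370]; cv2.imwrite("pics/s13c.png",cv2.resize(a,None,fx=3,fy=3,interpolation=cv2.INTER_CUBIC))
E
```

```text
24.0 [ 0.6262 -0.1168  0.2066] [-0.5951  0.3785  1.6442  0.6628  1.5704 -0.668 ] 0.4414011344878614 [ 0.4143  0.6945 -0.6456] axis [0.0024 0.0054 1.    ] foot [ 0.6263 -0.1233  0.1568]
top 239
0.05 10 x [-0.0239  0.0312] y [-0.0017  0.0199]
0.07 85 x [-0.0236  0.0247] y [-0.0123  0.02  ]
0.09 137 x [-0.0179  0.0167] y [-0.0144  0.0175]
side 379
0.01 67 x [-0.0135  0.0188] y [-0.0201  0.0188]
0.03 74 x [-0.0142  0.0195] y [-0.0125  0.018 ]
0.05 60 x [-0.012   0.0219] y [-0.0022  0.0169]
0.07 119 x [-0.0195  0.0242] y [-0.0207  0.016 ]
0.09 59 x [-0.0233  0.0152] y [-0.0171  0.0129]
[-0.0669, -0.0001, 0.0693] [-0.003, 0.003, -0.006] mm 96 deg 0
[-0.0986, 0.0001, 0.1013] [-0.003, 0.003, -0.006] mm 141 deg 0
```

View pics/s13c.png

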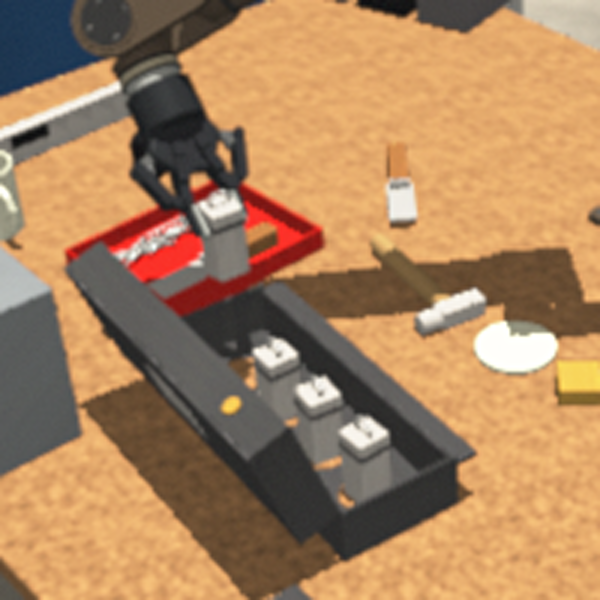

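The canister hangs upright at (225,250) over the vacant disc. I'll lower it.

Request:
carry_out(deltas=[-0.017,0,0.017,0,0.003,-0.005,-0.034,0,0.035,-0.003,0.003,-0.006,-0.051,0,0.052,-0.003,0.003,-0.006,-0.067,0,0.0693,-0.003,0.003,-0.006,-0.067,0,0.0693,-0.003,0.003,-0.006])

```text
time: 24.72
eef_pos: [0.6246, -0.1149, 0.1083]
tcp_rot: [0.68, 0.626, 0.283, -0.258]
contact_force: [0.9, 0.8, -2.0]
opening: 0.438
finger_force: 60.6
```

Request:
carry_out(deltas=[-0.008,0,0.008,0,0,0,-0.016,0,0.016,0,0,0,-0.024,0,0.024,0,0,0,-0.03,0,0.03,0,0,0,-0.03,0,0.03,0,0,0])

```text
time: 25.35
eef_pos: [0.626, -0.116, 0.0678]
tcp_rot: [0.68, 0.626, 0.283, -0.256]
contact_force: [-0.2, 0.5, -2.0]
opening: 0.435
finger_force: 60.6
```

```bash
python3 chk.py 14; python3 cov.py side14b
```

```text
25.35 [ 0.626  -0.116   0.0678] [-0.5953  0.5547  1.6883  0.6787  1.3962 -0.8104] 0.43546807542680144 [-0.1531  0.5068 -2.0487] axis [-0.0037  0.004   1.    ] foot [ 0.6264 -0.1224  0.0179]
top 187
0.07 76 x [-0.0237  0.0243] y [-0.0163  0.0203]
0.09 107 x [-0.0202  0.0175] y [-0.0157  0.0162]
side 320
0.01 25 x [-0.005   0.0166] y [-0.007   0.0214]
0.03 59 x [-0.0094  0.0186] y [-0.0114  0.0215]
0.05 60 x [-0.0144  0.0189] y [-0.0046  0.022 ]
0.07 67 x [-0.0283  0.0243] y [-0.0066  0.021 ]
0.09 109 x [-0.0217  0.0199] y [-0.0158  0.0203]
[0.025, -0.0013, -0.0272] [0.004, 0.002, 0.008] mm 37 deg 1
[-0.0067, -0.0017, 0.0047] [0.004, 0.002, 0.008] mm 8 deg 1
{'time': np.float64(25.45), 'qpos': array([-0.595,  0.553,  1.687,  0.679,  1.396, -0.81 ]), 'eef_pos': array([ 0.627, -0.116,  0.069]), 'contact_force': array([-0.041, -0.691, -1.312])}
inliers 1516 3649 line angle deg 161.96550742681467 offset -0.14214363104330924
```

Request:
carry_out(deltas=[-0.002,-0.001,0.001,0.002,0.001,0.004,-0.004,-0.0017,0.003,0.004,0.002,0.008,-0.0067,-0.0017,0.0047,0.004,0.002,0.008,-0.0067,-0.0017,0.0047,0.004,0.002,0.008])

```text
time: 26.0
eef_pos: [0.6245, -0.1175, 0.0603]
tcp_rot: [0.681, 0.624, 0.282, -0.259]
contact_force: [-0.3, -0.5, -1.5]
opening: 0.436
finger_force: 60.6
```

Request:
carry_out(deltas=[-0.001,0,0.001,0,0,0,-0.002,0,0.002,0,0,0,-0.0028,0,0.0028,0,0,0,-0.0028,0,0.0028,0,0,0])

```text
time: 26.5
eef_pos: [0.6247, -0.1175, 0.0567]
tcp_rot: [0.681, 0.624, 0.282, -0.259]
contact_force: [0.1, -0.3, -1.7]
opening: 0.438
finger_force: 60.6
```

Foot about 1 mm above the floor; step on until contact.

Request:
carry_out(deltas=[-0.0005,0,0.0005,0,0,0,-0.001,0,0.001,0,0,0,-0.001,0,0.001,0,0,0])

```text
time: 26.88
eef_pos: [0.6249, -0.1177, 0.0564]
tcp_rot: [0.681, 0.624, 0.282, -0.259]
contact_force: [-1.3, 0.1, 4.6]
opening: 0.436
finger_force: 61.1
```

Request:
carry_out(deltas=[-0.0004,0,0.0004,0,0,0,-0.0008,0,0.0008,0,0,0,-0.0008,0,0.0008,0,0,0])

```text
time: 27.25
eef_pos: [0.6249, -0.1177, 0.0564]
tcp_rot: [0.681, 0.624, 0.283, -0.26]
contact_force: [-3.2, -0.8, 9.2]
opening: 0.436
finger_force: 61.6
```

Request:
carry_out(deltas=[0.0007,0,-0.0007,0,0,0,0.0007,0,-0.0007,0,0,0])

```text
time: 27.5
eef_pos: [0.6249, -0.1176, 0.0564]
tcp_rot: [0.681, 0.624, 0.282, -0.259]
contact_force: [-3.0, -1.3, 5.4]
opening: 0.434
finger_force: 61.2
```

Request:
carry_out(deltas=[0,0,0,0,0,0,0,0,0,0,0,0,0,0,0,0,0,0,0,0,0,0,0,0], grip=65)

```text
time: 28.0
eef_pos: [0.6247, -0.1175, 0.0549]
tcp_rot: [0.681, 0.624, 0.282, -0.259]
contact_force: [0.6, -0.3, -0.3]
opening: 0.65
finger_force: 0.0
```

Request:
carry_out(deltas=[0,0,-0.015,0,0,0,0,0,-0.04,0,0,0,0,0,-0.08,0,0,0,0,0,-0.12,0,0,0,0,0,-0.16,0,0,0])

```text
time: 28.62
eef_pos: [0.6149, -0.2329, 0.1712]
tcp_rot: [0.682, 0.624, 0.282, -0.257]
contact_force: [0.2, -0.5, 0.9]
opening: 0.649
finger_force: 0.0
```

Request:
carry_out(deltas=[0.0,0,-0.05,0,0,0,0,0,-0.08,0,0,0,0,0,-0.08,0,0,0])

```text
time: 29.0
eef_pos: [0.6104, -0.2902, 0.2289]
tcp_rot: [0.682, 0.624, 0.282, -0.255]
contact_force: [-0.4, -0.3, 0.2]
opening: 0.647
finger_force: 0.0
```

```bash
python3 cov.py side15; python3 - <<'E'
from seg import *
np.set_printoptions(precision=4,suppress=True)
im,d,M=shot("top","top15"); P=cloud(d,M); P[d<=0]=9
a=np.radians(-5); C=P-[.637,.003,0]; x=C[...,0]*np.cos(a)+C[...,1]*np.sin(a); y=-C[...,0]*np.sin(a)+C[...,1]*np.cos(a); z=P[...,2]
Q=np.stack([x,y,z],-1)
for y0 in(-.1275,-.0425,.0425,.1275):
    m=(abs(y-y0)<.035)&(abs(x)<.035)&(z>.07)&(z<.12)
    if m.sum()>20: rect(Q,m,"nb%.4f"%y0)
    else: print(y0,m.sum())
b=cv2.imread("pics/side15.png")[90:290,170:370]; t=cv2.imread("pics/top15.png")[110:310,300:500]
cv2.imwrite("pics/end.png",cv2.resize(np.hstack([b,t]),(800,400),interpolation=cv2.INTER_CUBIC))
E
```

```text
{'time': np.float64(29.0), 'qpos': array([-0.798,  0.515,  1.414,  0.577,  1.749, -0.765]), 'eef_pos': array([ 0.61 , -0.29 ,  0.229]), 'contact_force': array([-0.421, -0.334,  0.237])}
inliers 1520 3266 line angle deg 160.10701930446405 offset 0.14246048506973943
nb-0.1275 154 [-0.0022 -0.1262] [0.0392 0.0378] 0.4 z [0.079  0.0885 0.0991] mean [-0.0036 -0.126 ]
nb-0.0425 155 [-0.001  -0.0417] [0.0373 0.0376] 4.3 z [0.0748 0.0882 0.1014] mean [-0.0026 -0.0422]
nb0.0425 152 [-0.0009  0.042 ] [0.0372 0.0383] 86.6 z [0.0757 0.0885 0.1001] mean [-0.0026  0.0421]
nb0.1275 153 [-0.0016  0.1272] [0.0409 0.0359] 4.8 z [0.0798 0.0883 0.1038] mean [-0.0039  0.1268]
```

View pics/end.png

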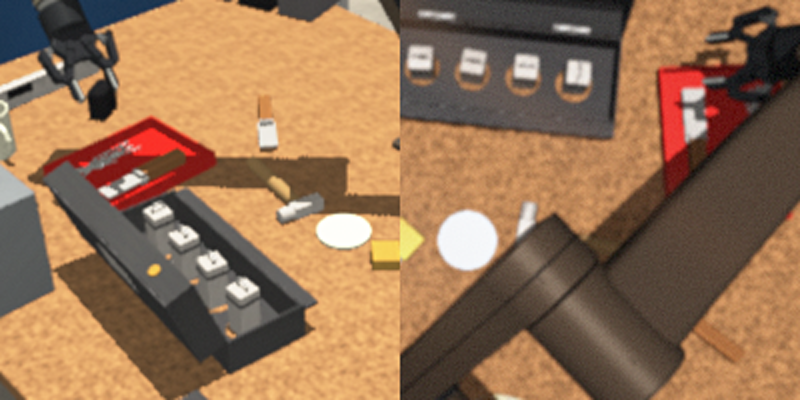

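The final pictures show the cover fully back, four canisters standing in a row with loops up at (155,215) to (240,290), and the blade in the red tray at about (140,180). The gripper is clear of everything, so I'm handing in.

```bash
python3 -c "
from plant import ctrl
print(ctrl.sign_off())"
```

```text
the job is handed in; nothing more can be done
None
```

I've handed the job in after about 29 s of robot time: the blade levered the cover fully back and is back in the red tray, and the canister stands loop up on the empty disc, about 2 mm off centre.

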